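Rock the battery feeder's gate over and dose one cell into the other tray

TASK

The next battery cell in the feeder's magazine belongs in the tray that the seesaw gate is not serving now. Press down the raised paddle of the gate until it rocks over its pivot and rests on its other stop; then push the dosing slide's thumb tab to the left, once, until one cell drops on the gate and rolls down the other chute into that tray, and push the tab fully back to the right so that the next cell is loaded. Use only the outside of the fingers: pinch or lift nothing, never touch the cells, and leave the small things on the desk where they are.

Things in the scene. Friction and masses are not known exactly. Their poses are not given: they have to be found in the camera images.
- feeder: Two-way gravity feeder for AA cells: grey sheet-metal frame fixed to the desk, 72 mm deep (x), 312 mm wide (y). Origin: centre of its underside, on the desk; x from its front (robot side) to its back, y to its left as seen from the robot, z up. All offsets below are in this frame. Front guards at x = -31 mm: up to z = 59 mm over |y| < 86 mm, up to z = 100 mm over |y| < 55 mm.
- magazine_top (a point): Centre of the mouth of the upright magazine (y = -22 mm, z = 183 mm): open top, clear front, y within 17 mm and x within 31 mm of this point. It holds four cells one on another, axes along x, the lowest in the pocket of the dosing slide. The slide carries that one cell 22 mm to the left, over a spout in the middle; it falls on the seesaw gate and rolls down the chute to the tray on the low side.
- tray_left (a point): Centre of the floor of the left open tray (y = +118 mm, z = 6 mm). Inside: y = 86 to 150 mm, x within 27 mm; end wall up to z = 54 mm.
- tray_right (a point): Centre of the floor of the right open tray (mirror image, y = -118 mm).
- gate (a joint): Seesaw gate, turns about the feeder's x axis at y = 0, z = 64 mm; rad. +0.36 (one stop): left paddle raised, right low, cells run to the RIGHT tray. -0.36 (other stop): right paddle raised, left low, cells run to the LEFT tray. Top-heavy: it starts at either stop, rests only there, needs under 1 N on a paddle, and once past level falls over to the other stop by itself.
- paddle_left (a point): Centre of the top of the left rubber press pad on the gate's dark steel cross bar, in front of the feeder (x = -58 mm). Pad 30 mm (x) by 40 mm (y), 4 mm thick, 80 mm along the bar from its middle and 35 mm above the pivot when level. Height about 125 mm raised, 69 mm low; going down it swings outward from y = 63 to 87 mm.
- paddle_right (a point): The same point of the right pad (mirror image, y negative).
- slide (a joint): Dosing slide under the magazine, moves along the feeder's y; m. 0 = home (right end, pocket under the magazine), 0.022 = fully to the left (pocket over the spout: its cell drops from about 0.015 on and is in the tray about 1 s later; the slide's deck holds the others up). Back home the next cell drops into the pocket. Friction 1 to 3 N, no spring: it stays where it is left.
- tab_top (a point): Centre of the top of the slide's black upright thumb tab, in front of the magazine: x = -57 mm, z = 172.5 mm, y = -22 mm + slide value. Tab 30 mm long (x), 8 mm thick (y), 32 mm high, on a steel strip 22 mm wide (y), 3 mm thick at x = -40.5 mm (z = 110 to 171 mm). Below it passes the gate's bar, top under z = 115 mm within 40 mm of the feeder's middle.
- cell1: AA cell, white with a copper-coloured end, 14.5 mm diameter, 50 mm long, 24 g; number 1 of the stack of four from below. Origin: its centre; x along its axis.
- cell2: AA cell, white with a copper-coloured end, 14.5 mm diameter, 50 mm long, 24 g; number 2 of the stack of four from below. Origin: its centre; x along its axis.
- cell3: AA cell, white with a copper-coloured end, 14.5 mm diameter, 50 mm long, 24 g; number 3 of the stack of four from below. Origin: its centre; x along its axis.
- cell4: AA cell, white with a copper-coloured end, 14.5 mm diameter, 50 mm long, 24 g; number 4 of the stack of four from below. Origin: its centre; x along its axis.
- glue_stick: Light blue glue stick standing upright on the desk in front of the feeder's left half, 24 mm wide, 70 mm high; origin at the centre of its underside. Leave alone.
- usb_stick: Red USB stick lying in front of the feeder, 18 x 53 x 8 mm; origin at the centre of its underside. Leave alone.
- binder_clip1: Black binder clip standing in front of the feeder's right half, 14 x 32 x 34 mm; origin at the centre of its underside. Leave alone.
Not all that is in view belongs to the job. What is shaped like the cell4 but black or blue is not meant.

How it is judged:
On the way, in this order (a step that is already met when the one before it is completed fails the run):
1. the gate has been rocked over to its other stop while the slide is still home and no cell has been released (distance of each of paddle_left, paddle_right from where it was at the start of the episode above 0.033 m and (value of joint gate above 0.32 rad or value of joint gate below -0.32 rad) and value of joint slide below 0.005 m and height (world z) of cell1 above 0.1 m), for 0.2 s.
2. the lowest cell lies in the tray that was not being served at the start (distance of each of paddle_left, paddle_right from where it was at the start of the episode above 0.033 m and (value of joint gate above 0.32 rad or value of joint gate below -0.32 rad) and ((value of joint gate below -0.32 rad and y of cell1 in the frame of feeder between 0.083 and 0.152 m and z of cell1 in the frame of feeder between 0 and 0.03 m and x of cell1 in the frame of feeder between -0.03 and 0.03 m) or (value of joint gate above 0.32 rad and y of cell1 in the frame of feeder between -0.152 and -0.083 m and z of cell1 in the frame of feeder between 0 and 0.03 m and x of cell1 in the frame of feeder between -0.03 and 0.03 m)) and linear speed of cell1 below 0.03 m/s), for 0.2 s.
At the end, for the whole second after the job is handed in: The gate rests on the stop opposite to its first one (over 0.32 rad), the lowest cell lies still in the tray on the low side, the slide is home (within 3 mm), the next cell in its pocket and two above it in the magazine; glue stick, USB stick and binder clip have moved less than 15 mm (all of step 2 and y of cell2 in the frame of feeder between -0.034 and -0.01 m and z of cell2 in the frame of feeder between 0.102 and 0.175 m and x of cell2 in the frame of feeder between -0.03 and 0.03 m and y of cell3 in the frame of feeder between -0.034 and -0.01 m and z of cell3 in the frame of feeder between 0.102 and 0.175 m and x of cell3 in the frame of feeder between -0.03 and 0.03 m and y of cell4 in the frame of feeder between -0.034 and -0.01 m and z of cell4 in the frame of feeder between 0.102 and 0.175 m and x of cell4 in the frame of feeder between -0.03 and 0.03 m and value of joint slide below 0.003 m and height (world z) of cell2 below 0.1135 m and distance of each of glue_stick, usb_stick, binder_clip1 from where it was at the start of the episode below 0.015 m); the robot touches nothing.
It fails at once if the robot touches a cell (contact force between any of the arm, the fingers and cell1 above 0.3 N or contact force between any of the arm, the fingers and cell2 above 0.3 N or contact force between any of the arm, the fingers and cell3 above 0.3 N or contact force between any of the arm, the fingers and cell4 above 0.3 N).
It fails at once if a cell is lifted out of the magazine or falls outside the feeder (height (world z) of any of cell1, cell2, cell3, cell4 above 0.185 m or horizontal distance between any of cell1, cell2, cell3, cell4 and feeder above 0.17 m).
It fails at once if a bystander is lifted, toppled or shoved (distance of any of glue_stick, usb_stick, binder_clip1 from where it was at the start of the episode above 0.02 m or angle between glue_stick's own z axis and vertical above 0.5 rad).
It also fails if it takes over 48 s, if anything falls off the work surface, if the arm or the gripper's body presses on something with over 40 N, if the wrist force passes 120 N, or if a joint passes its speed limit or range.

ROBOT

A 6-joint arm with a two-finger parallel gripper is mounted at the origin on a cart in front of the work surface, level with it; the furniture and walls round the work are solid. World frame = base frame: x ahead of the robot, y to its left, z up, the work surface at z = 0. Lengths are in m, angles in rad, forces in N, time in s.
With the tool pointing down it reaches from about 0.375 to 0.825 m from the base axis. Payload 5.5 kg.
Tool frame: the origin (TCP) lies at the very end of the fingers, on their centre line; the grasp point (between the pads) lies 19 mm behind it; z points along the fingers, y is the line along which they close (so a half turn about z gives the same grasp; the last joint's range is limited). The gripper opens to 85 mm and grips with 20 to 120 N. Pads are 22 mm wide; open, the fingers measure 114 mm over their backs; the gripper's body (76 mm by 85 mm) begins 54 mm behind the grasp point. The pads swing forward as they close: fully open they stand 13 mm farther back than shut.
Start: joints at [1.177, 0.314, -0.047, 1.21, 0, 1.571], TCP at [0.23, 0.554, 0.231] pointing down, gripper open.
Joint ranges: [-2.67, 2.67], [-0.69, 1.73], [-1.03, 1.25], [-2.08, 2.16], [-1.42, 1.45], [-3.14, 3.14]. Speed limits (rad/s): [2.39, 2.39, 3.01, 3.14, 3.14, 3.14].

INTERFACE

Orientations are given as a 3x3 rotation matrix whose columns are the frame's x, y, z axes.
In Python, from cell import arm gives the robot as it stands.
- The arm moves only by the tool move_arm, never from a script. Its argument "increments" is a list of rows, each an object with "linear": the shift along the tool's x, y, z in units of 40 mm (1.0 is 40 mm), a list of three; "twist": the turn about the tool's z in units of 5 degrees (1.0 is 5 degrees). In form: [{"linear": [x, y, z], "twist": twist}, ...]. A call has exactly 10 rows; each row is the pose to reach, as a shift and turn from the pose commanded when the call began, along the tool's axes at that moment; what a row does not reach only later rows make up. A row lasts 1/12 s, in which the tool goes at most 41.7 mm and 7.16 degrees, less where a joint would pass 70% of its speed; a pose out of reach is approached as far as the arm can. A call with a gripper value outside its range is refused whole. "jaw" is the opening in per cent of the stroke, from 0 (shut) to 100 (fully open), set as the call begins (left out, the last holds). The fingers move at their own pace and stop on an object; the grip force is fixed at half the most. Time passes only in rows, so rows that repeat a pose let the fingers close, or fill a call up. It gives the time, the measured TCP pose, the force, the opening and the grip force at its end, in the units of the state.
- arm.state(): the state, without advancing time (a new reading comes with each control period).
- arm.read_camera(name): name is "scene" or "top" or "wrist"; returns (picture, depth): 480x640x3 uint8, red, green, blue; 480x640 float32, m along the optical axis (not along the pixel's ray), 0 where there is no reading.
- arm.camera_params(name): a dict with "fx", "fy", "cx", "cy" (pixels), "rvec" (rotation vector, rad) and "tvec" (3), from world to camera coordinates, as OpenCV has them. Camera axes: x right, y down, z forward; pixel columns grow to the right and rows downward; lengths in m; the calibration is good to about 2 mm. The wrist camera is an equidistant fisheye: a pixel r from the principal point sees the ray r / f radians off the axis. A picture is of the moment at which its call begins: read the wrist's pose just before it. camera_params takes no time and is no camera call; for the wrist camera it gives the pose at the moment of the call.
- arm.job_done(): hands the job in; it is judged then, once.
The state is a dict: "clock": time; "q": joint angles; "joint_velocities": joint speeds; "joint_efforts": joint torques, N m; "position": TCP position; "ee_rot": TCP orientation; "wrist_force": force on the tool from outside, world axes, zero at the start; "moment": the same for the moment, N m; "gripper_width": opening from 0.0 (shut) to 1.0 (fully open); "grasp_force": force on a finger pad.
Only numpy, scipy, OpenCV 4.12 (cv2) and the standard library are available. Lean on these libraries where they do the work, as an engineer would, in place of code of your own. Each camera call takes 0.05 s, during which the arm holds its last target. There are 200 camera calls.

## Working session

There is one attempt and no reset: what is moved stays moved. The work goes in short steps, Python scripts to look and compute and a tool call to move; the robot and the scene stay as the last step left them, time stands still between calls to the robot, and variables do not carry over. Pictures are saved under pics/ and viewed, at most 10 in all, crops included, and the job is handed in when it is done.

Besides the shell and the picture viewer there is one more tool, called after ">>>" as a command line: name --argument value ..., lists and objects as JSON in quotes. move_arm: Moves the arm, as the interface text tells. Its arguments: {"type":"object","properties":{"increments":{"type":"array"},"jaw":{"type":"number"}},"required":["increments"]}

```bash
mkdir -p pics
cat > h.py <<'E'
import numpy as np,cv2
from cell import arm
def grab(n):
    p=arm.camera_params(n); im,d=arm.read_camera(n)
    return im,d,p
def pts(d,p):
    v,u=np.indices(d.shape)
    c=np.stack([(u-p['cx'])/p['fx']*d,(v-p['cy'])/p['fy']*d,d],-1)
    R=cv2.Rodrigues(np.array(p['rvec'],float))[0]
    return (c-np.array(p['tvec']).ravel())@R
E
python3 - <<'E'
from h import *
for n in('scene','top'):
    im,d,p=grab(n); cv2.imwrite(f'pics/{n}.png',im[:,:,::-1]); np.savez(n,im=im,d=d,w=pts(d,p)); print(n,p)
s=arm.state();print(s['clock'],s['position'],s['ee_rot'],s['q'])
E
```

```text
scene {'fx': 563.454496570841, 'fy': 563.454496570841, 'cx': 307.55732831966327, 'cy': 239.87682596824627, 'rvec': array([ 0.71657365, -2.36175959,  1.43638446]), 'tvec': array([0.48782387, 0.15457636, 0.9991984 ])}
top {'fx': 591.3595913844546, 'fy': 591.3595913844546, 'cx': 318.7950722893233, 'cy': 243.22288450113228, 'rvec': array([ 2.04320355, -2.16269471,  0.25296093]), 'tvec': array([0.19985352, 0.47908281, 0.89591432])}
0.1 [0.23004177 0.55358709 0.2305309 ] [[-9.23453433e-01  3.83710065e-01 -5.85284625e-04]
 [ 3.83710511e-01  9.23452365e-01 -1.40505918e-03]
 [ 1.34712127e-06 -1.52208659e-03 -9.99998842e-01]] [ 1.17695842e+00  3.14141841e-01 -4.79744176e-02  1.21020216e+00
  1.30622055e-06  1.57076945e+00]
```

View pics/scene.png

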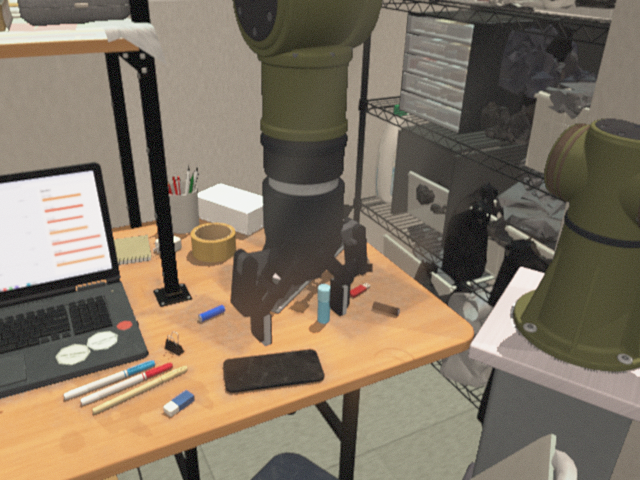

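View pics/top.png

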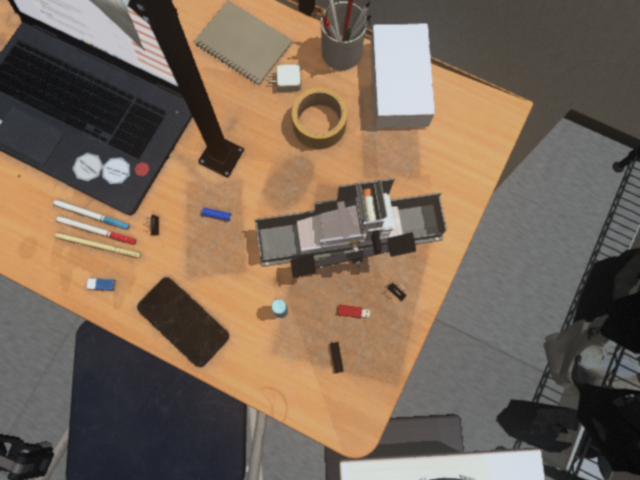

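The scene view has the arm hiding the feeder. The top view shows the feeder around (350,228) with trays at (280,240) and (420,215), press pads near (303,267) and (402,243), glue stick (279,308), USB stick (352,311) and binder clip (397,291).

Run:
```python
from h import *
z=np.load('top.npz');im,w=z['im'],z['w']
c=im[165:330,235:460];cv2.imwrite('pics/c1.png',cv2.resize(c,None,fx=3.5,fy=3.5,interpolation=cv2.INTER_CUBIC)[:,:,::-1])
for n,(u,v) in dict(glue=(279,306),usb=(350,311),clip=(397,291),padL=(303,267),padR=(402,243),trayL=(278,240),trayR=(420,216),endL=(259,245),endR=(440,210),desk=(250,330),eraser=(336,357)).items():print(n,w[v,u].round(3))
# height map as colours
h=np.clip(w[165:330,235:460,2]/0.2,0,1);cv2.imwrite('pics/c2.png',cv2.resize(cv2.applyColorMap((h*255).astype(np.uint8),cv2.COLORMAP_JET),None,fx=3.5,fy=3.5,interpolation=cv2.INTER_NEAREST))
```

```text
glue [0.39  0.24  0.069]
usb [0.384 0.127 0.005]
clip [0.411 0.048 0.015]
padL [0.449 0.199 0.07 ]
padR [0.467 0.05  0.123]
trayL [0.511 0.24  0.006]
trayR [ 0.539 -0.004  0.005]
endL [0.493 0.269 0.052]
endR [ 0.536 -0.029  0.05 ]
desk [0.362 0.293 0.001]
eraser [0.31  0.155 0.015]
```

View pics/c1.png

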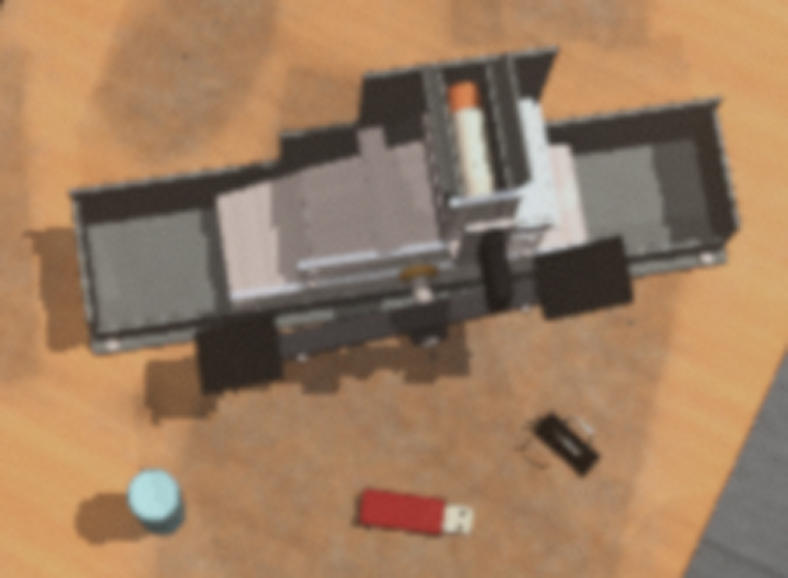

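View pics/c2.png

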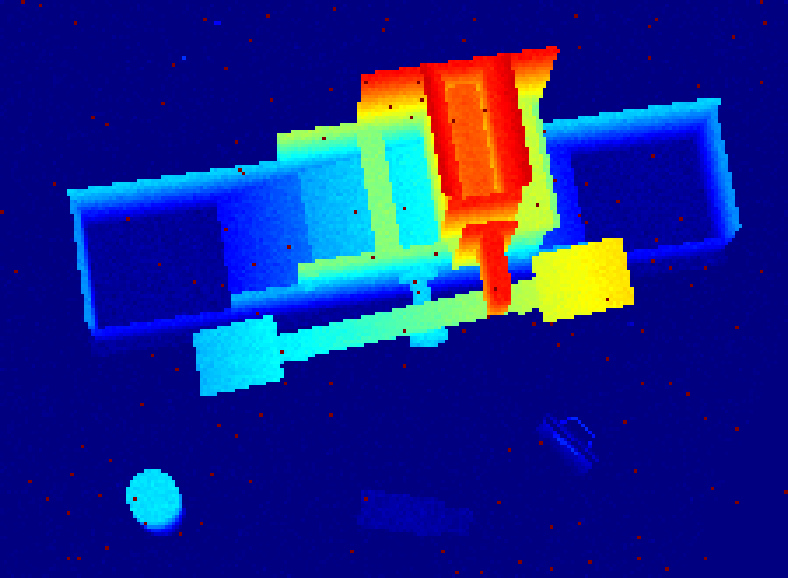

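The colour crop and height map agree. The right pad is raised (z≈0.123) and the left one is low, so the gate is now serving the left tray. I have to press the right pad, and the cell should go to the right tray. The tab is near crop pixel (495,268).

Run:
```python
from h import *
z=np.load('top.npz');im,w=z['im'],z['w']
def reg(x0,x1,y0,y1,lo,hi):
    m=np.zeros(w.shape[:2],bool);m[165+int(y0/3.5):165+int(y1/3.5),235+int(x0/3.5):235+int(x1/3.5)]=1
    m&=(w[...,2]>lo)&(w[...,2]<hi); return w[m]
def rect(P):
    r=cv2.minAreaRect((P[:,:2]*1000).astype(np.float32));return r,np.median(P[:,2]).round(4)
L=rect(reg(190,285,310,400,.06,.085));R=rect(reg(525,640,230,325,.112,.14));T=rect(reg(478,515,218,318,.16,.18))
print('L',L,'R',R,'T',T,sep='\n')
l,r=np.array(L[0][0]),np.array(R[0][0]);d=(l-r);print(np.linalg.norm(d),'expect 150')
d/=np.linalg.norm(d);n=np.array([d[1],-d[0]])  # feeder x
print('ydir',d,'xdir',n,'yaw deg',np.degrees(np.arctan2(n[1],n[0])))
O=(l+r)/2-12*d+58*n;print('origin',O)
t=np.array(T[0][0])-O;print('tab in feeder',t@n,t@d)
for nm,P in dict(trayL=reg(100,200,220,310,-.01,.01),endL=reg(66,98,190,340,.045,.06),endR=reg(700,740,100,250,.045,.06),mag=reg(425,530,60,200,.178,.19),bins=reg(525,610,405,480,.008,.05),usb=reg(350,480,480,540,.004,.012),glue=reg(120,185,465,520,.06,.08)).items():
    q=P[:,:2]*1000-O;a,b=q@n,q@d;print(nm,'x',a.min().round(1),a.max().round(1),'y',b.min().round(1),b.max().round(1))
# front bottom edge of trays
```

```text
L
(((451.27154541015625, 199.39984130859375), (30.192569732666016, 39.65481185913086), 4.225355625152588), np.float64(0.0686))
R
(((468.59918212890625, 52.41357421875), (42.389408111572266, 41.157081604003906), 84.67535400390625), np.float64(0.1238))
T
(((464.3484802246094, 93.69303894042969), (15.382302284240723, 33.896697998046875), 82.08621215820312), np.float64(0.171))
148.00408679243913 expect 150
ydir [-0.11707539  0.99312303] xdir [0.99312303 0.11707539] yaw deg 6.72334509822825
origin [518.94140422 120.77960424]
tab in feeder -57.388660372977945 -20.508803726991246
trayL x -18.5 30.1 y 94.2 147.9
endL x -28.4 31.0 y 138.9 152.6
endR x -36.5 22.5 y -154.0 -146.3
mag x -30.2 25.2 y -42.1 -4.0
bins x -129.5 -100.0 y -71.5 -47.5
usb x -148.5 -116.7 y -8.9 44.7
glue x -124.0 -102.1 y 123.5 146.0
```

Run:
```python
from h import *
z=np.load('top.npz');im,w=z['im'],z['w']
def reg(x0,x1,y0,y1,lo,hi):
    m=np.zeros(w.shape[:2],bool);m[165+int(y0/3.5):165+int(y1/3.5),235+int(x0/3.5):235+int(x1/3.5)]=1
    m&=(w[...,2]>lo)&(w[...,2]<hi); return w[m][:,:2]*1000
P=np.vstack([reg(60,110,170,345,.047,.058),reg(695,745,80,262,.047,.058)])
r=cv2.minAreaRect(P.astype(np.float32));print('ends',r)
B=np.vstack([reg(60,280,130,200,.050,.058),reg(550,725,90,135,.050,.058)])
f=cv2.fitLine(B.astype(np.float32),cv2.DIST_HUBER,0,.1,.1).ravel();print('back',f,np.degrees(np.arctan(f[0]/f[1])))
R=reg(548,640,230,325,.117,.14);print('R',cv2.minAreaRect(R.astype(np.float32)))
O=np.array(r[0]);
for yaw in np.radians([4.5,5,5.5,6]):
    n=np.array([np.cos(yaw),np.sin(yaw)]);d=np.array([-n[1],n[0]])
    loc=lambda p:((np.array(p)-O)@n,(np.array(p)-O)@d)
    print(np.degrees(yaw),'L',loc((451.3,199.4)),'T',loc((464.3,93.7)),'back',(B-O)[:,:]@n@np.ones(len(B))/len(B))
```

```text
ends ((516.32373046875, 119.42509460449219), (59.498722076416016, 306.21673583984375), 5.182884693145752)
back [ 9.1575131e-02 -9.9579817e-01  5.4595044e+02  1.0803413e+02] -5.2542295
R ((464.99859619140625, 50.41526794433594), (30.510644912719727, 35.37137222290039), 4.334558963775635)
4.5 L (np.float64(-58.548525250036306), np.float64(84.83007254587805)) T (np.float64(-53.88172632993885), np.float64(-21.564057874175564)) back 28.085606482662076
5.0 L (np.float64(-57.80602326219625), np.float64(85.33776826062126)) T (np.float64(-54.067854195431025), np.float64(-21.093035983395804)) back 27.979680954424992
5.5 L (np.float64(-57.059119121879675), np.float64(85.83896517391283)) T (np.float64(-54.24986458449402), np.float64(-20.620407776260897)) back 27.871624665155476
6.000000000000001 L (np.float64(-56.307869708728575), np.float64(86.33362511766731)) T (np.float64(-54.427743636331996), np.float64(-20.14620924523867)) back 27.761445843758345
```

>>> move_arm --increments '[{"linear": [-0.5, -0.5, 0], "twist": -0.55}, {"linear": [-1.0, -1.0, 0], "twist": -1.1}, {"linear": [-1.5, -1.5, 0], "twist": -1.7}, {"linear": [-2.0, -2.0, 0], "twist": -2.2}, {"linear": [-2.6, -2.5, 0], "twist": -2.8}, {"linear": [-3.1, -3.0, 0], "twist": -3.3}, {"linear": [-3.6, -3.4, 0], "twist": -3.9}, {"linear": [-4.1, -3.9, 0], "twist": -4.5}, {"linear": [-4.6, -4.4, 0], "twist": -5.0}, {"linear": [-5.2, -4.9, 0], "twist": -5.56}]' --jaw 0

```text
clock: 0.93
position: [0.3468, 0.2919, 0.231]
ee_rot: [[-0.996, -0.094, -0.001], [-0.094, 0.996, -0.0], [0.001, -0.0, -1.0]]
wrist_force: [1.2, 1.1, -0.5]
gripper_width: -0.001
grasp_force: 0.0
```

>>> move_arm --increments '[{"linear": [-0.25, -0.75, 0], "twist": 0}, {"linear": [-0.5, -1.5, 0], "twist": 0}, {"linear": [-0.75, -2.25, 0], "twist": 0}, {"linear": [-1.0, -3.0, 0], "twist": 0}, {"linear": [-1.3, -3.75, 0], "twist": 0}, {"linear": [-1.55, -4.5, 0], "twist": 0}, {"linear": [-1.8, -5.2, 0], "twist": 0}, {"linear": [-2.0, -5.9, 0], "twist": 0}, {"linear": [-2.27, -6.4, 0], "twist": 0}, {"linear": [-2.27, -6.65, 0], "twist": 0}]'

```text
clock: 1.77
position: [0.4632, 0.0345, 0.231]
ee_rot: [[-0.996, -0.089, 0.001], [-0.089, 0.996, -0.001], [-0.0, -0.001, -1.0]]
wrist_force: [-0.2, -0.3, 0.2]
gripper_width: 0.002
grasp_force: 0.0
```

```bash
cat >> h.py <<'E'
O=np.array([.5165,.1192]);a=np.radians(5.2);N=np.array([np.cos(a),np.sin(a)]);D=np.array([-N[1],N[0]])
def where():
    s=arm.state();q=np.array(s['position'][:2])-O
    print('t',round(s['clock'],2),'feeder x,y mm',(q@N*1e3).round(1),(q@D*1e3).round(1),'z',(s['position'][2]*1e3).round(1),'F feeder',(s['wrist_force'][:2]@N).round(1),(s['wrist_force'][:2]@D).round(1),s['wrist_force'][2].round(1),'toolyaw',np.degrees(np.arctan2(-s['ee_rot'][1][0],-s['ee_rot'][0][0])).round(2))
E
python3 - <<'E'
from h import *
where()
for n in('scene','wrist'):
    im,d,p=grab(n);cv2.imwrite(f'pics/{n}2.png',im[:,:,::-1])
E
```

```text
t 1.77 feeder x,y mm -60.8 -79.6 z 231.0 F feeder -0.2 -0.2 0.2 toolyaw 5.09
```

View pics/scene2.png

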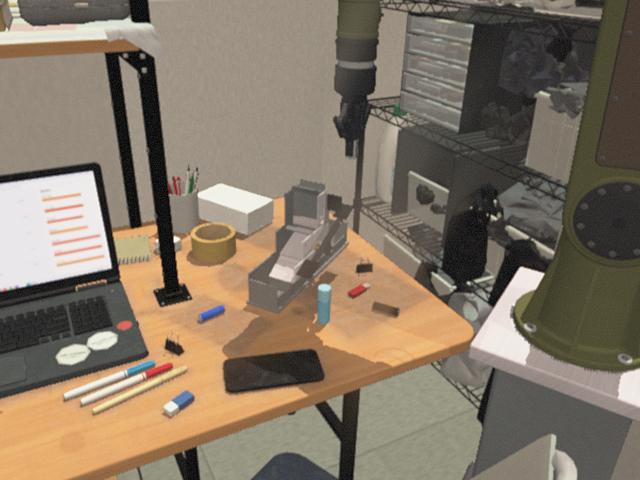

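The scene view now shows the feeder clear at (300,245), with the closed gripper above its right end at (350,150). Next I descend over the raised right pad and press it.

>>> move_arm --increments '[{"linear": [0.03, 0, 0.4], "twist": 0}, {"linear": [0.03, 0, 0.8], "twist": 0}, {"linear": [0.03, 0, 1.2], "twist": 0}, {"linear": [0.03, 0, 1.6], "twist": 0}, {"linear": [0.03, 0, 2.0], "twist": 0}, {"linear": [0.03, 0, 2.2], "twist": 0}, {"linear": [0.03, 0, 2.3], "twist": 0}, {"linear": [0.03, 0, 2.4], "twist": 0}, {"linear": [0.03, 0, 2.4], "twist": 0}, {"linear": [0.03, 0, 2.4], "twist": 0}]'

```text
clock: 2.7
position: [0.4609, 0.0368, 0.1359]
ee_rot: [[-0.996, -0.092, 0.001], [-0.092, 0.996, 0.0], [-0.001, 0.0, -1.0]]
wrist_force: [0.2, 0.1, 0.8]
gripper_width: -0.0
grasp_force: 0.0
```

>>> move_arm --increments '[{"linear": [0, 0, 0.12], "twist": 0}, {"linear": [0, 0, 0.24], "twist": 0}, {"linear": [0, 0, 0.36], "twist": 0}, {"linear": [0, 0, 0.48], "twist": 0}, {"linear": [0, 0, 0.6], "twist": 0}, {"linear": [0, 0, 0.72], "twist": 0}, {"linear": [0, 0, 0.84], "twist": 0}, {"linear": [0, 0, 0.96], "twist": 0}, {"linear": [0, 0, 1.05], "twist": 0}, {"linear": [0, 0, 1.1], "twist": 0}]'

```text
clock: 3.53
position: [0.4611, 0.0364, 0.0912]
ee_rot: [[-0.996, -0.091, 0.001], [-0.091, 0.996, -0.0], [-0.001, -0.0, -1.0]]
wrist_force: [0.5, -2.0, 5.7]
gripper_width: -0.001
grasp_force: 0.0
```

Run:
```python
from h import *
where()
im,d,p=grab('top');w=pts(d,p)
print('padL z',np.median(w[262:270,298:308,2]))
```

```text
t 3.53 feeder x,y mm -62.7 -77.5 z 91.2 F feeder 0.3 -2.0 5.7 toolyaw 5.22
padL z 0.11982801733064671
```

>>> move_arm --increments '[{"linear": [0, 0, -0.3], "twist": 0}, {"linear": [0, 0, -0.6], "twist": 0}, {"linear": [0, 0, -0.9], "twist": 0}, {"linear": [0, 0, -1.2], "twist": 0}, {"linear": [0, 0, -1.6], "twist": 0}, {"linear": [0, 0, -2.0], "twist": 0}, {"linear": [0, 0, -2.4], "twist": 0}, {"linear": [0, 0, -2.7], "twist": 0}, {"linear": [0, 0, -2.8], "twist": 0}, {"linear": [0, 0, -2.8], "twist": 0}]'

```text
clock: 4.42
position: [0.4612, 0.0368, 0.2041]
ee_rot: [[-0.996, -0.091, 0.002], [-0.091, 0.996, 0.0], [-0.002, 0.0, -1.0]]
wrist_force: [0.1, 0.4, -0.2]
gripper_width: 0.002
grasp_force: 0.0
```

Run:
```python
from h import *
where()
im,d,p=grab('top');w=pts(d,p)
q=(w[...,:2]-O);x=q@N*1e3;y=q@D*1e3;z=w[...,2]*1e3
for s in(1,-1):
    m=(x<-50)&(x>-68)&(s*y>50)&(s*y<105)&(z>55)&(z<140);print(s,m.sum(),(np.median(y[m])) if m.any() else 0,np.median(z[m]) if m.any() else 0)
cv2.imwrite('pics/t3.png',cv2.resize(im[165:330,235:460],None,fx=3.5,fy=3.5)[:,:,::-1])
```

```text
t 4.42 feeder x,y mm -62.5 -77.1 z 204.1 F feeder 0.1 0.4 -0.2 toolyaw 5.25
1 259 66.24253879883723 125.61907073007222
-1 331 -79.26446452682433 70.39920230289347
```

View pics/t3.png

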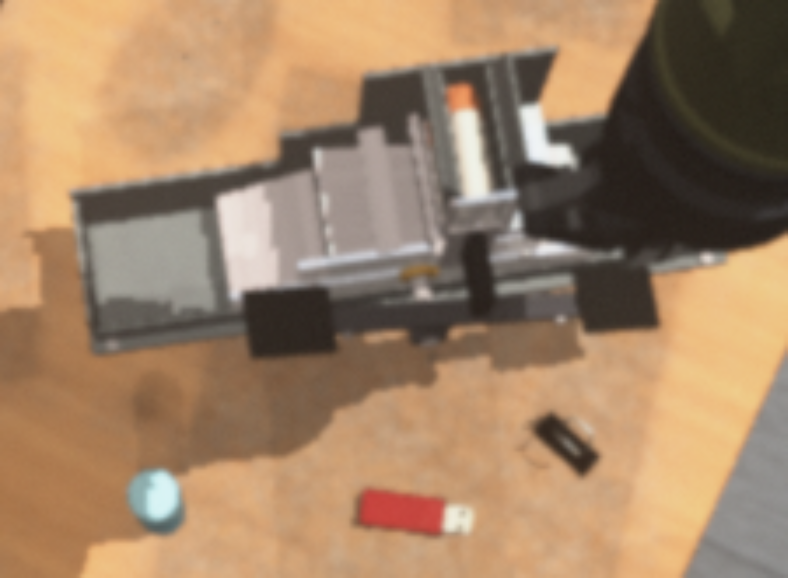

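The gate has rocked over: left pad up at 126 mm, right pad low at 70 mm. The tab, though, looks shifted left, from about (495,268) to (480,275) in the crop. The gripper body may have nudged it, so I'll measure that before going on.

Run:
```python
from h import *
def tab(w):
    q=(w[...,:2]-O);x=q@N*1e3;y=q@D*1e3;z=w[...,2]*1e3
    m=(x<-48)&(x>-75)&(abs(y+15)<30)&(z>160)&(z<182)
    print('tab n',m.sum(),'y',np.percentile(y[m],[5,50,95]).round(1),'x',np.percentile(x[m],[2,98]).round(1),'z',np.median(z[m]).round(1))
tab(np.load('top.npz')['w'])
im,d,p=grab('top');tab(pts(d,p))
```

```text
tab n 114 y [-24.8 -20.8 -17.7] x [-71.2 -48.3] z 171.3
tab n 113 y [-18.2 -13.9 -10.7] x [-71.2 -48.3] z 171.2
```

The slide was nudged about 7 mm left. The cell only drops from 15 mm, so it is still held. I'll push the tab back home from its left side first.

>>> move_arm --increments '[{"linear": [0, 0.4, 0], "twist": 0}, {"linear": [0, 0.8, 0], "twist": 0}, {"linear": [0, 1.2, 0], "twist": 0}, {"linear": [0, 1.6, 0], "twist": 0}, {"linear": [0, 2.0, 0], "twist": 0}, {"linear": [0, 2.3, 0], "twist": 0}, {"linear": [0, 2.45, 0], "twist": 0}, {"linear": [0, 2.5, 0], "twist": 0}, {"linear": [0, 2.5, 0.2], "twist": 0}, {"linear": [0, 2.5, 0.3], "twist": 0}]'

```text
clock: 5.35
position: [0.4511, 0.1356, 0.1901]
ee_rot: [[-0.996, -0.091, -0.001], [-0.091, 0.996, -0.001], [0.001, -0.0, -1.0]]
wrist_force: [-0.0, -0.3, 0.2]
gripper_width: -0.002
grasp_force: 0.0
```

>>> move_arm --increments '[{"linear": [0, 0, 0.2], "twist": 0}, {"linear": [0, 0, 0.4], "twist": 0}, {"linear": [0, 0, 0.6], "twist": 0}, {"linear": [0, 0, 0.8], "twist": 0}, {"linear": [0, 0, 0.95], "twist": 0}, {"linear": [0, 0, 1.05], "twist": 0}, {"linear": [0, -0.1, 1.05], "twist": 0}, {"linear": [0, -0.2, 1.05], "twist": 0}, {"linear": [0, -0.25, 1.05], "twist": 0}, {"linear": [0, -0.3, 1.05], "twist": 0}]'

```text
clock: 6.18
position: [0.453, 0.1239, 0.1498]
ee_rot: [[-0.996, -0.091, 0.001], [-0.091, 0.996, 0.0], [-0.001, 0.0, -1.0]]
wrist_force: [-0.3, -0.3, 0.5]
gripper_width: -0.001
grasp_force: 0.0
```

Run:
```python
from h import *
where()
```

```text
t 6.18 feeder x,y mm -62.8 10.4 z 149.8 F feeder -0.4 -0.2 0.5 toolyaw 5.22
```

>>> move_arm --increments '[{"linear": [0, -0.05, 0], "twist": 0}, {"linear": [0, -0.1, 0], "twist": 0}, {"linear": [0, -0.14, 0], "twist": 0}, {"linear": [0, -0.18, 0], "twist": 0}, {"linear": [0, -0.21, 0], "twist": 0}, {"linear": [0, -0.24, 0], "twist": 0}, {"linear": [0, -0.27, 0], "twist": 0}, {"linear": [0, -0.3, 0], "twist": 0}, {"linear": [0, -0.3, 0], "twist": 0}, {"linear": [0, -0.3, 0], "twist": 0}]'

```text
clock: 7.02
position: [0.4537, 0.1122, 0.1493]
ee_rot: [[-0.996, -0.091, 0.0], [-0.091, 0.996, 0.0], [-0.0, -0.0, -1.0]]
wrist_force: [0.3, 1.1, 0.9]
gripper_width: 0.001
grasp_force: 0.4
```

```bash
cat >> h.py <<'E'
def tab():
    im,d,p=grab('top');w=pts(d,p)
    q=(w[...,:2]-O);x=q@N*1e3;y=q@D*1e3;z=w[...,2]*1e3
    m=(x<-48)&(x>-75)&(abs(y+15)<40)&(z>164)&(z<178)
    print('tab n',m.sum(),'y',np.percentile(y[m],[5,50,95]).round(1) if m.any() else '')
    return im,w,x,y,z
E
python3 - <<'E'
from h import *
where();tab()
E
```

```text
t 7.02 feeder x,y mm -63.2 -1.2 z 149.3 F feeder 0.3 1.1 0.9 toolyaw 5.24
tab n 3 y [ 6.5 12.5 12.7]
```

>>> move_arm --increments '[{"linear": [0, -0.02, 0], "twist": 0}, {"linear": [0, -0.04, 0], "twist": 0}, {"linear": [0, -0.06, 0], "twist": 0}, {"linear": [0, -0.08, 0], "twist": 0}, {"linear": [0, -0.1, 0], "twist": 0}, {"linear": [0, -0.1, 0], "twist": 0}, {"linear": [0, -0.1, 0], "twist": 0}, {"linear": [0, -0.1, 0], "twist": 0}, {"linear": [0, -0.1, 0], "twist": 0}, {"linear": [0, -0.1, 0], "twist": 0}]'

```text
clock: 7.9
position: [0.454, 0.1089, 0.1494]
ee_rot: [[-0.996, -0.092, -0.0], [-0.092, 0.996, 0.002], [-0.0, 0.002, -1.0]]
wrist_force: [-0.3, 5.0, 0.1]
gripper_width: 0.002
grasp_force: 2.5
```

Run:
```python
from h import *
where()
```

```text
t 7.9 feeder x,y mm -63.1 -4.6 z 149.4 F feeder 0.2 5.0 0.1 toolyaw 5.26
```

>>> move_arm --increments '[{"linear": [0, -0.02, 0], "twist": 0}, {"linear": [0, -0.04, 0], "twist": 0}, {"linear": [0, -0.05, 0], "twist": 0}, {"linear": [0, -0.05, 0], "twist": 0}, {"linear": [0, -0.05, 0], "twist": 0}, {"linear": [0, -0.05, 0], "twist": 0}, {"linear": [0, -0.05, 0], "twist": 0}, {"linear": [0, -0.05, 0], "twist": 0}, {"linear": [0, -0.05, 0], "twist": 0}, {"linear": [0, -0.05, 0], "twist": 0}]'

```text
clock: 8.73
position: [0.454, 0.1087, 0.1494]
ee_rot: [[-0.996, -0.093, -0.001], [-0.093, 0.996, 0.005], [0.0, 0.006, -1.0]]
wrist_force: [-0.7, 11.0, 1.3]
gripper_width: 0.003
grasp_force: 5.5
```

>>> move_arm --increments '[{"linear": [0, 0.2, 0], "twist": 0}, {"linear": [0, 0.4, 0], "twist": 0}, {"linear": [0, 0.5, -0.3], "twist": 0}, {"linear": [0, 0.5, -0.6], "twist": 0}, {"linear": [0, 0.5, -0.9], "twist": 0}, {"linear": [0, 0.5, -1.2], "twist": 0}, {"linear": [0, 0.9, -1.3], "twist": 0}, {"linear": [0, 1.4, -1.3], "twist": 0}, {"linear": [0, 1.9, -1.3], "twist": 0}, {"linear": [0, 2.0, -1.3], "twist": 0}]'

```text
clock: 9.57
position: [0.4469, 0.1878, 0.2013]
ee_rot: [[-0.996, -0.093, 0.001], [-0.093, 0.996, -0.0], [-0.001, -0.0, -1.0]]
wrist_force: [-0.4, -0.9, 0.1]
gripper_width: -0.001
grasp_force: 0.0
```

Run:
```python
from h import *
where();im=tab()[0]
cv2.imwrite('pics/t4.png',cv2.resize(im[165:330,235:460],None,fx=3.5,fy=3.5)[:,:,::-1])
```

```text
t 9.57 feeder x,y mm -63.1 74.7 z 201.3 F feeder -0.5 -0.9 0.1 toolyaw 5.34
tab n 0 y
```

View pics/t4.png

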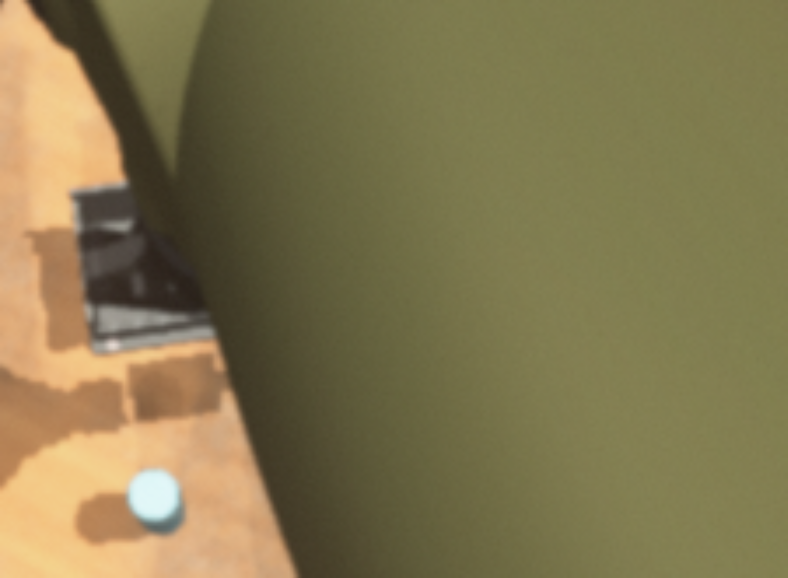

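The arm hides the feeder in this view, but the hard-stop force (11 N with no motion) at the expected y says the slide is home. I'm moving to the right side of the tab.

>>> move_arm --increments '[{"linear": [0, -0.4, 0], "twist": 0}, {"linear": [0, -0.8, 0], "twist": 0}, {"linear": [0, -1.2, 0], "twist": 0}, {"linear": [0, -1.6, 0], "twist": 0}, {"linear": [0, -2.0, 0], "twist": 0}, {"linear": [0, -2.4, 0], "twist": 0}, {"linear": [0, -2.8, 0], "twist": 0}, {"linear": [0, -3.1, 0], "twist": 0}, {"linear": [0, -3.3, 0], "twist": 0}, {"linear": [0, -3.3, 0], "twist": 0}]'

```text
clock: 10.45
position: [0.4588, 0.0527, 0.2012]
ee_rot: [[-0.996, -0.089, -0.0], [-0.089, 0.996, -0.001], [0.0, -0.001, -1.0]]
wrist_force: [0.2, 1.0, 0.6]
gripper_width: -0.001
grasp_force: 0.0
```

Run:
```python
from h import *
where();im,w,x,y,z=tab()
for s in(1,-1):
    m=(x<-50)&(x>-68)&(s*y>50)&(s*y<105)&(z>55)&(z<140);print(s,m.sum(),(np.median(y[m])) if m.any() else 0,np.median(z[m]) if m.any() else 0)
```

```text
t 10.45 feeder x,y mm -63.5 -61.0 z 201.2 F feeder 0.3 1.0 0.6 toolyaw 5.11
tab n 91 y [-24.8 -20.8 -17.7]
1 254 66.16304427855036 125.85637229356882
-1 329 -78.96706055975969 70.20353448911729
```

The slide is home (tab at −20.8, same as at the start) and the gate is over. Now I descend on the right of the tab and push left.

>>> move_arm --increments '[{"linear": [0, 0.05, 0.3], "twist": 0}, {"linear": [0, 0.05, 0.6], "twist": 0}, {"linear": [0, 0.05, 0.9], "twist": 0}, {"linear": [0, 0.05, 1.1], "twist": 0}, {"linear": [0, 0.05, 1.25], "twist": 0}, {"linear": [0, 0.15, 1.3], "twist": 0}, {"linear": [0, 0.25, 1.3], "twist": 0}, {"linear": [0, 0.35, 1.3], "twist": 0}, {"linear": [0, 0.45, 1.3], "twist": 0}, {"linear": [0, 0.5, 1.3], "twist": 0}]'

```text
clock: 11.33
position: [0.4575, 0.075, 0.1499]
ee_rot: [[-0.996, -0.092, 0.001], [-0.092, 0.996, -0.0], [-0.001, -0.0, -1.0]]
wrist_force: [0.4, -1.7, 0.5]
gripper_width: -0.003
grasp_force: 0.5
```

>>> move_arm --increments '[{"linear": [0, 0.06, 0], "twist": 0}, {"linear": [0, 0.12, 0], "twist": 0}, {"linear": [0, 0.18, 0], "twist": 0}, {"linear": [0, 0.24, 0], "twist": 0}, {"linear": [0, 0.3, 0], "twist": 0}, {"linear": [0, 0.36, 0], "twist": 0}, {"linear": [0, 0.42, 0], "twist": 0}, {"linear": [0, 0.48, 0], "twist": 0}, {"linear": [0, 0.54, 0], "twist": 0}, {"linear": [0, 0.6, 0], "twist": 0}]'

```text
clock: 12.17
position: [0.4552, 0.0964, 0.1494]
ee_rot: [[-0.996, -0.091, 0.001], [-0.091, 0.996, -0.005], [-0.0, -0.005, -1.0]]
wrist_force: [1.8, -15.2, 3.9]
gripper_width: -0.0
grasp_force: 7.7
```

Run:
```python
from h import *
where()
```

```text
t 12.17 feeder x,y mm -63.1 -17.1 z 149.4 F feeder 0.4 -15.3 3.9 toolyaw 5.2
```

Full left reached, at the end stop with 15 N. I'll back off, raise and go over to the left side, leaving the cell time to roll.

>>> move_arm --increments '[{"linear": [0, -0.2, 0], "twist": 0}, {"linear": [0, -0.4, 0], "twist": 0}, {"linear": [0, -0.5, 0], "twist": 0}, {"linear": [0, -0.5, -0.3], "twist": 0}, {"linear": [0, -0.5, -0.6], "twist": 0}, {"linear": [0, -0.5, -0.9], "twist": 0}, {"linear": [0, -0.5, -1.2], "twist": 0}, {"linear": [0, -0.5, -1.3], "twist": 0}, {"linear": [0, -0.5, -1.3], "twist": 0}, {"linear": [0, -0.5, -1.3], "twist": 0}]'

```text
clock: 13.0
position: [0.4566, 0.0783, 0.2009]
ee_rot: [[-0.996, -0.091, -0.0], [-0.091, 0.996, 0.0], [0.0, 0.0, -1.0]]
wrist_force: [0.0, -0.2, 0.2]
gripper_width: 0.001
grasp_force: 0.0
```

>>> move_arm --increments '[{"linear": [0, 0.4, 0], "twist": 0}, {"linear": [0, 0.8, 0], "twist": 0}, {"linear": [0, 1.2, 0], "twist": 0}, {"linear": [0, 1.5, 0], "twist": 0}, {"linear": [0, 1.7, 0], "twist": 0}, {"linear": [0, 1.75, 0], "twist": 0}, {"linear": [0, 1.75, 0], "twist": 0}, {"linear": [0, 1.75, 0], "twist": 0}, {"linear": [0, 1.75, 0], "twist": 0}, {"linear": [0, 1.75, 0], "twist": 0}]'

```text
clock: 13.83
position: [0.4504, 0.1475, 0.2012]
ee_rot: [[-0.996, -0.09, -0.0], [-0.09, 0.996, -0.0], [0.0, -0.0, -1.0]]
wrist_force: [0.2, -0.2, -0.1]
gripper_width: -0.0
grasp_force: 0.0
```

Run:
```python
from h import *
where();im=tab()[0]
a=cv2.resize(im[165:330,235:460],None,fx=2,fy=2)
im2=grab('scene')[0];b=cv2.resize(im2[150:315,230:420],None,fx=2,fy=2)
cv2.imwrite('pics/t5.png',np.hstack([a,b])[:,:800,::-1])
```

```text
t 13.83 feeder x,y mm -63.3 34.2 z 201.2 F feeder 0.1 -0.2 -0.1 toolyaw 5.19
tab n 0 y
```

View pics/t5.png

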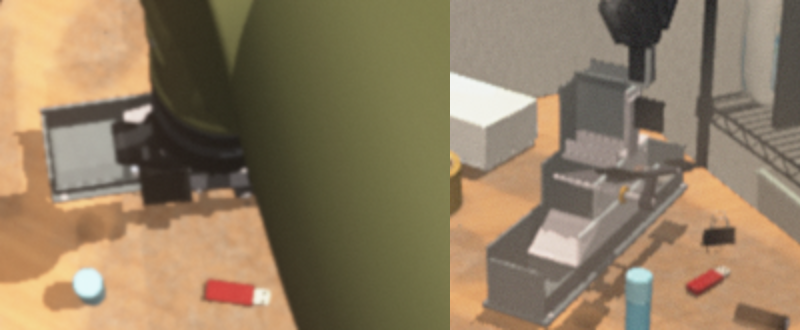

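The left tray is empty and the right one is hidden by the arm; the bystanders have not moved. Next I descend left of the tab and push it home.

>>> move_arm --increments '[{"linear": [0, 0, 0.3], "twist": 0}, {"linear": [0, 0, 0.6], "twist": 0}, {"linear": [0, 0, 0.9], "twist": 0}, {"linear": [0, 0, 1.1], "twist": 0}, {"linear": [0, 0, 1.25], "twist": 0}, {"linear": [0, 0, 1.3], "twist": 0}, {"linear": [0, -0.1, 1.3], "twist": 0}, {"linear": [0, -0.2, 1.3], "twist": 0}, {"linear": [0, -0.3, 1.3], "twist": 0}, {"linear": [0, -0.35, 1.3], "twist": 0}]'

```text
clock: 14.77
position: [0.4521, 0.1336, 0.1499]
ee_rot: [[-0.996, -0.091, 0.001], [-0.091, 0.996, 0.0], [-0.001, -0.0, -1.0]]
wrist_force: [0.4, 0.1, 0.1]
gripper_width: 0.001
grasp_force: 0.0
```

>>> move_arm --increments '[{"linear": [0, -0.07, 0], "twist": 0}, {"linear": [0, -0.14, 0], "twist": 0}, {"linear": [0, -0.21, 0], "twist": 0}, {"linear": [0, -0.28, 0], "twist": 0}, {"linear": [0, -0.35, 0], "twist": 0}, {"linear": [0, -0.42, 0], "twist": 0}, {"linear": [0, -0.49, 0], "twist": 0}, {"linear": [0, -0.56, 0], "twist": 0}, {"linear": [0, -0.6, 0], "twist": 0}, {"linear": [0, -0.65, 0], "twist": 0}]'

```text
clock: 15.6
position: [0.4539, 0.1087, 0.1492]
ee_rot: [[-0.996, -0.091, -0.0], [-0.091, 0.996, 0.002], [0.0, 0.002, -1.0]]
wrist_force: [0.3, 8.3, 0.8]
gripper_width: -0.002
grasp_force: 4.2
```

Run:
```python
from h import *
where()
```

```text
t 15.6 feeder x,y mm -63.3 -4.7 z 149.2 F feeder 1.1 8.3 0.8 toolyaw 5.24
```

Home stop reached again at the same y. I'm backing off and clearing the view.

>>> move_arm --increments '[{"linear": [0, 0.2, 0], "twist": 0}, {"linear": [0, 0.4, 0], "twist": 0}, {"linear": [0, 0.5, -0.4], "twist": 0}, {"linear": [0, 0.5, -0.9], "twist": 0}, {"linear": [0, 0.5, -1.4], "twist": 0}, {"linear": [0, 0.5, -1.9], "twist": 0}, {"linear": [0.2, 1.0, -2.0], "twist": 0}, {"linear": [0.4, 1.6, -2.0], "twist": 0}, {"linear": [0.6, 2.3, -2.0], "twist": 0}, {"linear": [0.8, 3.0, -2.0], "twist": 0}]'

```text
clock: 16.43
position: [0.4106, 0.226, 0.2295]
ee_rot: [[-0.996, -0.091, 0.0], [-0.091, 0.996, -0.001], [-0.0, -0.001, -1.0]]
wrist_force: [0.5, 0.9, -0.0]
gripper_width: -0.002
grasp_force: 0.0
```

>>> move_arm --increments '[{"linear": [0.3, 0.7, 0], "twist": 0}, {"linear": [0.6, 1.4, 0], "twist": 0}, {"linear": [0.9, 2.1, 0], "twist": 0}, {"linear": [1.2, 2.8, 0], "twist": 0}, {"linear": [1.5, 3.5, 0], "twist": 0}, {"linear": [1.8, 4.2, 0], "twist": 0}, {"linear": [2.1, 4.9, 0], "twist": 0}, {"linear": [2.4, 5.6, 0], "twist": 0}, {"linear": [2.7, 6.3, 0], "twist": 0}, {"linear": [3.0, 7.0, 0], "twist": 0}]'

```text
clock: 17.27
position: [0.2645, 0.4942, 0.229]
ee_rot: [[-0.996, -0.092, 0.0], [-0.092, 0.996, -0.001], [-0.0, -0.001, -1.0]]
wrist_force: [0.4, -0.1, 0.0]
gripper_width: -0.001
grasp_force: 0.0
```

Run:
```python
from h import *
where();im,w,x,y,z=tab()
for s in(1,-1):
    m=(x<-50)&(x>-68)&(s*y>50)&(s*y<105)&(z>55)&(z<140);print(s,m.sum(),(np.median(y[m])) if m.any() else 0,np.median(z[m]) if m.any() else 0)
m=(abs(x)<22)&(abs(y+22)<4)&(z>90);print('stack top z',np.median(z[m]))
cv2.imwrite('pics/t6.png',cv2.resize(im[165:330,235:460],None,fx=3.5,fy=3.5)[:,:,::-1])
```

```text
t 17.27 feeder x,y mm -216.9 396.3 z 229.0 F feeder 0.4 -0.1 0.0 toolyaw 5.28
tab n 102 y [-24.9 -21.  -17.6]
1 257 66.41570937210007 125.6249915974014
-1 332 -79.3319633455039 70.44836584064865
stack top z 143.5082546648032
```

View pics/t6.png

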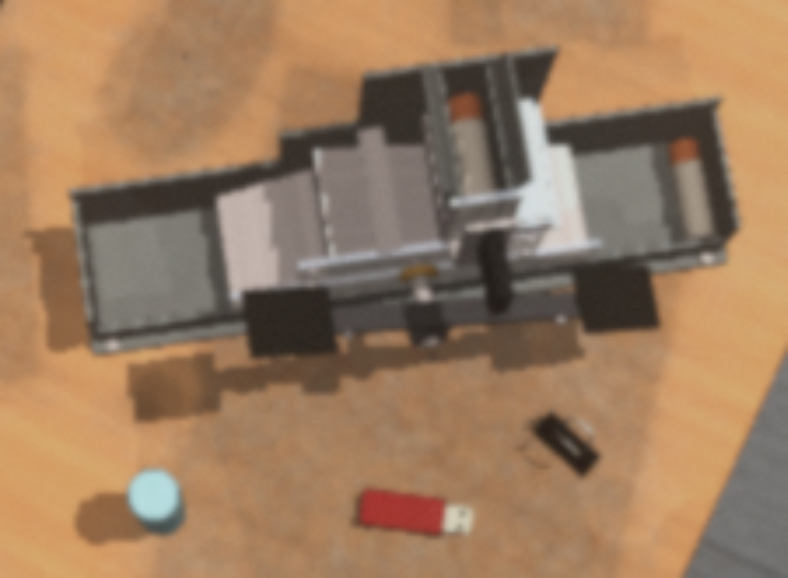

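One cell lies in the right tray at (690,187), the tab is home at (495,270), the left paddle is up, and the stack has dropped by one (top at 143.5 mm). The bystanders have not moved.

```bash
python3 -c "
from cell import arm
print(arm.job_done())"
```

```text
the job is handed in; nothing more can be done
None
```

The job is handed in: the gate is rocked over, one cell lies in the right tray, the slide is home and the next cell is loaded; while pressing the paddle the gripper body nudged the slide about 7 mm left, so I pushed it home before dosing.

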